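# Clamp a picture-frame rail in the one-hand bar clamp

## Robot

A 7-joint arm with a two-finger parallel gripper is mounted at the origin on the work surface. World frame = base frame: x ahead of the robot, y to its left, z up, the work surface at z = 0. Lengths are in m, angles in rad, forces in N, time in s.
With the tool pointing down it reaches from about 0.4 to 0.875 m from the base axis. Payload 19.3 kg.
Tool frame: the origin (TCP) lies midway between the tips of the shut fingers; the grasp point (between the pads) lies 19 mm behind it; z points along the fingers, y is the line along which they close (so a half turn about z gives the same grasp; the last joint's range is limited). The gripper opens to 85 mm and grips with 20 to 120 N. Pads are 22 mm wide; open, the fingers measure 114 mm over their backs; the gripper's body (76 mm by 85 mm) begins 54 mm behind the grasp point. The pads swing forward as they close: fully open they stand 13 mm farther back than shut.
Start: joints at [-1.234, 0.521, -0.036, 1.599, 0.021, 1.021, -0.113], TCP at [0.247, 0.574, 0.209] pointing down, gripper open.
Joint ranges: [-2.91, 2.91], [-0.3, 2.13], [-1.5, 1.42], [0.17, 2.43], [-1.26, 4.41], [0.16, 1.93], [-2.52, 2.52]. Speed limits (rad/s): [1.89, 1.89, 2.39, 2.39, 3.01, 3.01, 3.01].

## Interface

Orientations are given as [roll, pitch, yaw] about the fixed x, y, z axes, in that order (R = Rz(yaw) Ry(pitch) Rx(roll)).
In Python, from workcell import telemetry, grab_frame, calibration, bot, outline_of, landmark_of gives the robot as it stands. The module is installed in compiled form; this text tells all that it offers.
- The arm moves only by the shell command python3 -m inch 'ROWS' [FORCE]. ROWS is JSON, a list of rows, each a list of 7 numbers: the shift along the tool's x, y, z in m, then the turn, a rotation vector about the tool's x, y, z in rad, then the closure, from 0 (fully open) to 1 (shut). A call has 1 to 5 rows; each row shifts and turns the commanded pose from where the row before left it, along the tool's axes as they then stand; what a row does not reach is not made up. A row lasts 1/10 s, in which the tool goes at most 50 mm and 8.59 degrees, less where a joint would pass 70% of its speed; a pose out of reach is approached as far as the arm can. A call is refused whole if a number of a shift passes 0.05 or a number of a turn 0.15, either way. A call with a gripper value outside its range is refused whole. The fingers move at their own pace and stop on an object; FORCE is the grip in N (left out, the last holds). Time passes only in rows, so rows that do not move let the fingers close. It gives the time, the measured TCP pose, the force, the opening and the grip force at its end, in the units of the state.
- telemetry.observe(): the state, without advancing time (a new reading comes with each control period).
- grab_frame(name): name is "scene" or "top" or "wrist"; returns the picture (480x640x3 uint8, red, green, blue); there is no depth.
- calibration(name): a dict with "fovy" (degrees; the focal length in pixels is half the picture's height over the tangent of half this angle, whatever the lens; pixels are square), "cx", "cy" (the principal point, pixels), "pose" (4x4, takes a point from camera to world coordinates). Camera axes: x right, y down, z forward; pixel columns grow to the right and rows downward; lengths in m; the calibration is good to about 2 mm. A picture is of the moment at which its call begins: read the wrist's pose just before it. calibration takes no time and is no camera call; for the wrist camera it gives the pose at the moment of the call.
- bot.job_done(): hands the job in; it is judged then, once.
Trained networks look in the newest picture that a camera, given by its name, has taken for a name from the list of things; names that differ only in an ending like _2 or _b are one class to them, and where a whole thing is asked for, a point or a joint stands for the part that bears it (a point fixed in the world has none). Each returns a list of dicts, best first, with "score" (0 to 1); they miss things now and then, are a little off and sometimes report something else, mostly with a low value. They report only what shows in the picture. A call takes as long as a camera call. They do not tell look-alikes from the thing itself.
- outline_of(label, camera): "region" (480x640 bool, what is visible of it) and "rect" ([left, top, right, bottom] in pixels, round what is visible of it).
- landmark_of(label, camera): "xy" ([column, row] in pixels: a listed point, or the origin of a listed thing).
The state is a dict: "clock": time; "qpos": joint angles; "qd": joint speeds; "joint_efforts": joint torques, N m; "position": TCP position; "tool_rot": TCP orientation; "force": force on the tool from outside, world axes, zero at the start; "moment": the same for the moment, N m; "grip_width": finger opening in m; "finger_force": force on a finger pad.
Only numpy, scipy, OpenCV 4.12 (cv2) and the standard library are available. Lean on these libraries where they do the work, as an engineer would, in place of code of your own. Each camera call takes 0.05 s, during which the arm holds its last target. There are 200 camera calls.

## Task

Lay the loose wooden frame rail flat on the plywood bed between the jaws of the bench-mounted one-hand clamp, one end close up to the small wooden stop and the rail lying along the jaws, and let go of it. Then squeeze the clamp's trigger again and again, easing it right back each time, until the sliding jaw grips the rail firmly, but stop as soon as the trigger turns clearly stiff so that the soft wood is not crushed. Close the jaw with the trigger only, do not push it by hand, leave the other things alone, and leave the trigger released with the rail held.

Things in the scene. Friction and masses are not known exactly. Their poses are not given: they have to be found in the camera images.
- rail_mid (a point): The loose frame rail: a straight bar of pale pine, 150 mm long (its x), 32 mm wide (y), 30 mm high (z), with a thin darker strip along the top; 60 to 130 g. It lies on the table at first. This point is its centre, 15 mm above its underside. Its two ends and its two sides are alike, so either end may go to the stop.
- rail: The same rail; this origin is the centre of its underside.
- clamp: One-hand bar clamp of black plastic and steel, lying on its side, bolted to the table, immovable. Origin at table height under its steel bar; y along the bar, x from handle to jaws, z up. In this frame, mm: housing x -15 to 43, y -33 to 29, up to z 80; fixed jaw arm x 0 to 77, y 4 to 28, up to z 60; bar at x 0.
- jaw_foot (a point): Nominal centre of the face of the fixed jaw's rubber foot (36 x 24 mm, looks to the clamp's +y), at x 55, y 45, z 46 mm of the clamp. The foot sits on a screw and has been screwed in or out by up to 4 mm along y; by how much is not given and not in this reading.
- seat (a point): Foot of the wooden end stop's face on the plywood bed, at x 32, y 61, z 30 mm of the clamp. The stop is 14 mm high, 20 mm wide. The bed's flat top is 30 mm over the table, x 20 to 172, y 30 to 155 of the clamp. The rail lies on it along x, near end within about 15 mm of the stop (rail centre 75 to 90 mm from here along x), between foot and sliding jaw; its outer half is clear of the jaws.
- jaw: Sliding jaw on the steel bar. Origin: centre of its rubber pad's gripping face (36 x 24 mm), which looks to the clamp's -y; axes as the clamp's; at first at y 95 to 105 mm, so with the rail in, 14 to 32 mm must close. The jaw is 77 mm long, reaches 36 mm further to +y, up to z 63. The trigger draws it to -y. Pad springy, 6 N per mm. Rail must be held with over 8 N, never over 40 N.
- handle_grip (a point): Centre of the fixed handle where it is gripped, 45 mm above the table, at x -51, y -22 mm of the clamp. The handle is a flat black bar along x (x -117 to -20), 18 mm thick along y, 26 mm high, free underneath down to the table.
- trigger_pull (a point): Centre of the trigger where a finger pulls it, z 45 mm, 47 mm to +y of handle_grip when released. Grey lever, 12 mm thick (y), 26 mm high, beside the handle; turns about an upright pin 85 mm from here, at x 34, y 16 mm of the clamp. Only it moves, 18 mm to -y at this point: handle and trigger together measure 62 mm released, 44 mm squeezed. It springs back by itself.
- trigger (a joint): Trigger turn: 0 rad released, 0.215 at its hard stop, which feels stiff too, without grip. A full stroke draws the jaw 7 mm; let back, the ratchet holds it (up to 2 mm lost). Finger force at trigger_pull: 3 to 6 N while the jaw is free; then clamp force about 2.5 x (finger force - 3 N): 14 N gives some 27 N (up to 12 N of it lost on letting back), 19 N 40 N.
- glue: Bystander: white plastic glue bottle, 52 mm across, 130 mm high, standing; origin at its foot.
- brush_jar: Bystander: closed round steel tin, 72 mm across, 95 mm high, standing; origin at its foot.
- screwdriver: Bystander: screwdriver lying on the table; origin under its middle.
Mind the look-alikes: they are no part of the job. Of the things that look like the rail, the middle-sized one is meant.

How it is judged:
By the outcome, as a careful person would: the job done as asked, in the order asked, and still so for the second after the job is handed in, with the robot touching nothing.
It also fails if it takes over 70 s, if anything falls off the work surface, if the arm or the gripper's body presses on something with over 40 N, if the wrist force passes 120 N, or if a joint passes its speed limit or range.

## Working session

There is one attempt and no reset: what is moved stays moved. The work goes in short steps, Python scripts to look and compute and a shell command to move; the robot and the scene stay as the last step left them, time stands still between calls to the robot, and variables do not carry over. Pictures are saved under pics/ and viewed, at most 10 in all, crops included, and the job is handed in when it is done.

```bash
mkdir -p pics
cat > h.py <<'E'
import numpy as np,cv2
from workcell import telemetry, grab_frame, calibration, bot, outline_of, landmark_of
def ray(cam,xy,c=None):
    c=c or calibration(cam); f=240/np.tan(np.radians(c["fovy"])/2)
    P=np.array(c["pose"]); d=P[:3,:3]@np.array([(xy[0]-c["cx"])/f,(xy[1]-c["cy"])/f,1.])
    return P[:3,3],d
def atz(cam,xy,z,c=None):
    o,d=ray(cam,xy,c); return o+d*(z-o[2])/d[2]
def save(n,im): cv2.imwrite("pics/"+n,im[:,:,::-1])
E
python3 - <<'E'
from h import *
o=telemetry.observe(); print(o)
Z=dict(rail_mid=.015,rail=0,clamp=0,jaw_foot=.046,seat=.03,jaw=.046,handle_grip=.045,trigger_pull=.045,glue=0,brush_jar=0,screwdriver=0)
for c in("top","scene"):
    im=grab_frame(c); save(c+"0.png",im)
    for k,z in Z.items():
        for r in landmark_of(k,c)[:4]: print(c,k,round(r["score"],2),np.round(r["xy"]),np.round(atz(c,r["xy"],z),3))
print(telemetry.observe()["clock"])
E
```

```text
{'clock': 0.0, 'qpos': array([-1.23420967,  0.52199867, -0.03634483,  1.59997713,  0.02116858,
        1.02111304, -0.11277792]), 'qd': array([-0.00050226,  0.00092198, -0.00073043, -0.00122562,  0.00085842,
        0.00241154,  0.00146162]), 'joint_efforts': array([-1.08827062e-03, -9.27125216e+01,  1.97911575e+00, -3.69933379e+01,
        1.77669228e-02,  8.13496008e-03, -1.42494784e-06]), 'position': array([0.24716485, 0.57366679, 0.20854616]), 'tool_rot': array([-3.14048066e+00,  4.39715781e-05,  2.73481625e+00]), 'force': array([-0.43457319, -0.36707182,  0.11258254]), 'moment': array([-0.00209759,  0.0089535 ,  0.02220722]), 'finger_force': 0.0, 'grip_width': 0.08560690343095223}
top rail_mid 0.97 [201. 261.] [0.55  0.315 0.015]
top rail_mid 0.82 [254. 251.] [0.577 0.186 0.015]
top rail_mid 0.8 [113. 300.] [0.453 0.525 0.015]
top rail_mid 0.38 [268. 179.] [0.762 0.157 0.015]
top rail 0.78 [204. 262.] [0.551 0.313 0.   ]
top rail 0.62 [258. 250.] [0.581 0.179 0.   ]
top rail 0.56 [118. 302.] [0.447 0.519 0.   ]
top clamp 0.91 [395. 272.] [ 0.532 -0.169  0.   ]
top jaw_foot 0.55 
[... 695 characters left out ...]
4 0.   ]
scene rail 0.57 [365. 305.] [ 0.586  0.183 -0.   ]
scene rail 0.21 [320. 226.] [ 0.556 -0.076  0.   ]
scene clamp 0.68 [311. 205.] [ 0.537 -0.154  0.   ]
scene jaw_foot 0.78 [305. 213.] [ 0.585 -0.101  0.046]
scene seat 0.73 [319. 215.] [ 0.551 -0.09   0.03 ]
scene jaw 0.91 [320. 226.] [ 0.574 -0.044  0.046]
scene handle_grip 0.69 [323. 179.] [ 0.483 -0.186  0.045]
scene trigger_pull 0.79 [329. 190.] [ 0.49  -0.141  0.045]
scene glue 0.61 [292. 336.] [0.768 0.167 0.   ]
scene glue 0.57 [320. 229.] [ 0.56  -0.069  0.   ]
scene glue 0.32 [304. 209.] [ 0.563 -0.15   0.   ]
scene brush_jar 0.94 [395. 410.] [0.666 0.412 0.   ]
scene screwdriver 0.64 [288. 127.] [ 0.436 -0.489  0.   ]
1.2
```

Run:
```python
from h import *
im=grab_frame("top")
save("top1.png",cv2.resize(im[150:360,60:460],(800,420),interpolation=cv2.INTER_CUBIC))
for r in outline_of("rail","top")[:4]:
    m=r["region"].astype(np.uint8); y,x=np.nonzero(m)
    w=np.array([atz("top",p,.03)[:2] for p in zip(x,y)]).astype(np.float32)
    (c,s,a)=cv2.minAreaRect(w*1000); print(round(r["score"],2),r["rect"],np.round(c),np.round(s),round(a,1))
# fit clamp pose from both cameras
P={"jaw_foot":(55,45,46),"seat":(32,61,30),"handle_grip":(-51,-22,45),"trigger_pull":(-51,25,45),"clamp":(0,0,0)}
grab_frame("scene")
from scipy.optimize import least_squares
ob=[(c,np.array(v)/1000.,np.array(r[0]["xy"])) for c in("top","scene") for k,v in P.items() for r in [landmark_of(k,c)] if r]
C={c:calibration(c) for c in("top","scene")}
def res(q):
    out=[]
    for c,v,xy in ob:
        w=np.array([q[0]+np.cos(q[2])*v[0]-np.sin(q[2])*v[1],q[1]+np.sin(q[2])*v[0]+np.cos(q[2])*v[1]])
        out.extend((atz(c,xy,v[2],C[c])[:2]-w)*1000)
    return out
s=least_squares(res,[.535,-.165,0],loss="soft_l1",f_scale=4); print(s.x,np.round(s.fun))
```

```text
0.87 [182.7, 231.8, 219.7, 290.5] [547. 310.] [153.  39.] 25.6
0.7 [234.1, 238.6, 279.9, 256.7] [580. 177.] [ 26. 113.] 15.9Traceback (most recent call last):
  File "<stdin>", line 6, in <module>
  File "h.py", line 8, in atz
    o,d=ray(cam,xy,c); return o+d*(z-o[2])/d[2]
        ~~~^^^^^^^^^^
  File "h.py", line 4, in ray
    c=c or calibration(cam); f=240/np.tan(np.radians(c["fovy"])/2)
           ~~~~~~~~~~~^^^^^
ValueError: time passes only in moves, steps and waits
```

View pics/top1.png

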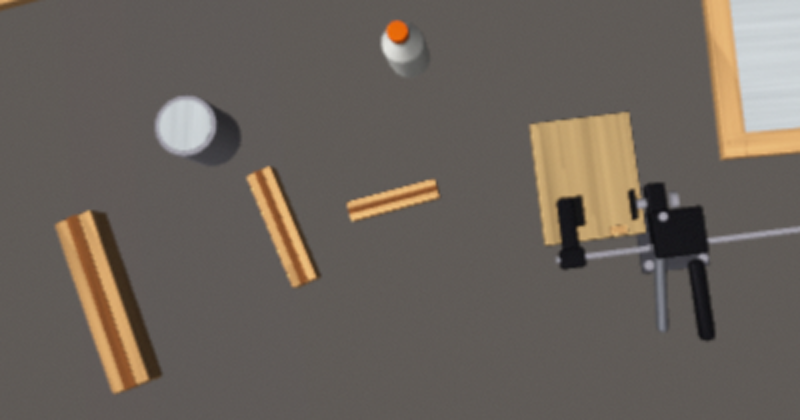

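The crop shows three rails. The middle-sized one is at crop (282,226), full (201,263), and it measures 153 mm. The clamp is at crop (570-710, 190-335) with its bed at (585,180), turned slightly to the left. Next I fit the clamp pose.

```bash
cat >> h.py <<'E'
from scipy.optimize import least_squares
from scipy.spatial.transform import Rotation as Ro
P={"jaw_foot":(55,45,46),"seat":(32,61,30),"handle_grip":(-51,-22,45),"trigger_pull":(-51,25,45),"clamp":(0,0,0)}
def fitclamp(cams,names=P):
    pts=[];m=[]
    for c in cams:
        cal=calibration(c); grab_frame(c)
        for k in names:
            for r in landmark_of(k,c)[:1]:
                pts.append(atz(c,r["xy"],P[k][2]/1000.,cal)[:2]); m.append(np.array(P[k][:2])/1000.)
    pts=np.array(pts);m=np.array(m)
    def res(q):
        c,s=np.cos(q[2]),np.sin(q[2]); return ((m@np.array([[c,s],[-s,c]])+q[:2]-pts)*1000).ravel()
    s=least_squares(res,[.535,-.165,.1],loss="soft_l1",f_scale=4); return s.x,np.round(s.fun)
def w2(q,x,y): # clamp mm -> world
    c,s=np.cos(q[2]),np.sin(q[2]); return q[0]+(c*x-s*y)/1000,q[1]+(s*x+c*y)/1000
def go(x,y,z,yaw): # turn about tool z first, then shifts in the turned tool frame
    o=telemetry.observe(); p=o["position"]; d=np.array([x,y,z])-p
    R=Ro.from_euler("xyz",o["tool_rot"]); T=Ro.from_euler("xyz",[np.pi,0,yaw])
    print("turn",np.round((R.inv()*T).as_rotvec(),3),"shift",np.round(T.inv().apply(d),4),"from",np.round(p,4),"t",o["clock"])
E
python3 - <<'E'
from h import *
q,f=fitclamp(["top","scene"]); print(q,f)
grab_frame("top"); c=calibration("top")
for r in outline_of("rail","top")[:4]:
    y,x=np.nonzero(r["region"])
    w=np.array([atz("top",p,.02,c)[:2] for p in zip(x,y)]).astype(np.float32)
    print(round(r["score"],2),[np.round(v,1) for v in cv2.minAreaRect(w*1000)])
go(.55,.32,.18,3.56)
E
```

```text
[ 0.53236565 -0.16257248  0.18375305] [  2.   2.   4.   8.  -0.  -1.   4.  -0.   0.   5.  -6.   0.  -1. -13.
  -4. -10.  -3.   6.   2. -12.]
0.88 [array([455.9, 520.5]), array([227.2,  64.3]), np.float64(22.6)]
0.7 [array([581.1, 177.7]), array([ 27.2, 112.8]), np.float64(16.0)]
0.61 [array([548.1, 312.7]), array([153.1,  36.6]), np.float64(24.9)]
turn [ 0.    -0.    -0.825] shift [-0.1734 -0.3551  0.0291] from [0.2473 0.574  0.2091] t 2.0
```

```bash
python3 -m inch '[[0,0,0,0,0,-0.14,0],[0,0,0,0,0,-0.14,0],[0,0,0,0,0,-0.14,0],[0,0,0,0,0,-0.14,0],[0,0,0,0,0,-0.14,0]]' 40
python3 -m inch '[[0,0,0,0,0,-0.13,0],[-0.03,-0.04,0,0,0,0,0],[-0.03,-0.04,0,0,0,0,0],[-0.03,-0.04,0,0,0,0,0],[-0.03,-0.04,0,0,0,0,0]]'
python3 -m inch '[[-0.03,-0.04,0,0,0,0,0],[-0.02,-0.04,0,0,0,0,0],[0,-0.04,0,0,0,0,0],[0,-0.04,0,0,0,0,0],[0,-0.035,0,0,0,0,0]]'
python3 -m inch '[[0,0,0,0,0,0,0],[0,0,0,0,0,0,0]]'
python3 - <<'E'
from h import *
cal=calibration("wrist"); im=grab_frame("wrist"); save("w1.png",im)
for r in outline_of("rail","wrist")[:3]:
    y,x=np.nonzero(r["region"])
    w=np.array([atz("wrist",p,.03,cal)[:2] for p in zip(x,y)]).astype(np.float32)
    print(round(r["score"],2),r["rect"],[np.round(v,1) for v in cv2.minAreaRect(w*1000)])
for r in landmark_of("rail_mid","wrist")[:3]: print(r["score"],r["xy"],atz("wrist",r["xy"],.015,cal))
print(telemetry.observe()["tool_rot"])
go(.571,.322,.004,3.57)
E
```

```text
clock: 2.5
position: [0.2474, 0.574, 0.2091]
tool_rot: [3.142, 0.0, -2.843]
force: [-0.0, -0.1, 0.0]
grip_width: 0.0855
finger_force: 0.0
clock: 3.0
position: [0.4241, 0.4762, 0.2092]
tool_rot: [3.142, 0.0, -2.718]
force: [1.0, 1.2, 0.2]
grip_width: 0.0852
finger_force: 0.0
clock: 3.5
position: [0.549, 0.3179, 0.209]
tool_rot: [-3.141, -0.0, -2.719]
force: [1.1, 0.5, 0.1]
grip_width: 0.0855
finger_force: 0.0
clock: 3.7
position: [0.5484, 0.3195, 0.2092]
tool_rot: [3.142, 0.0, -2.72]
force: [-0.4, 1.0, -0.1]
grip_width: 0.0856
finger_force: 0.0
0.89 [95.8, 150.4, 236.6, 198.5] [array([576.8, 185. ]), array([ 27.4, 115.5]), np.float64(16.1)]
0.81 [517.0, 62.8, 639.1, 320.5] [array([456.8, 520.6]), array([228. ,  70.8]), np.float64(23.0)]
0.69 [301.5, 109.0, 339.6, 282.5] [array([545.5, 316.1]), array([150.1,  31.9]), np.float64(25.0)]
0.89 [169.3, 171.7] [0.57953935 0.18255725 0.015     ]
0.74 [322.4, 197.5] [0.54506457 0.31650912 0.015     ]
[ 3.14106637e+00 -9.37625393e-05 -2.71689306e+00]
turn [ 0.001 -0.    -0.004] shift [-0.0217 -0.0092  0.2051] from [0.5475 0.3213 0.2091] t 3.85
```

View pics/w1.png

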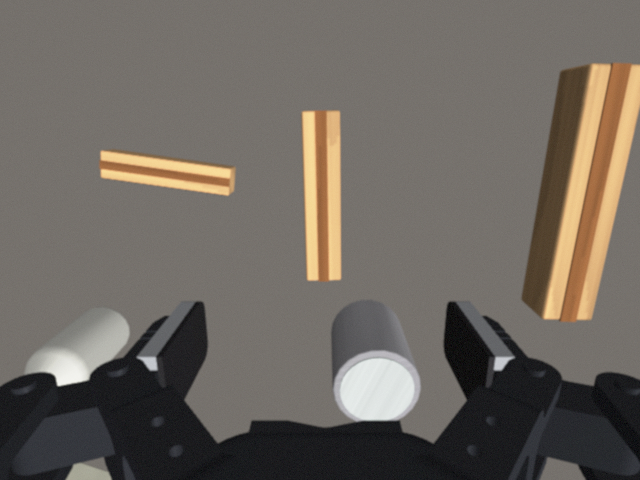

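The picture shows the middle rail at (322,197), from row 110 to row 280, measuring 150 x 32 mm. Its centre is at (0.5455, 0.3165) with a yaw of 25°. I'll grasp it 25 mm towards its far end.

Run:
```python
from h import *
go(.568,.327,.004,3.578)
```

```text
turn [ 0.001 -0.    -0.012] shift [-0.021  -0.0035  0.2051] from [0.5475 0.3213 0.2091] t 3.85
```

```bash
python3 -m inch '[[-0.021,-0.003,0.03,0,0,-0.012,0],[0,0,0.04,0,0,0,0],[0,0,0.04,0,0,0,0],[0,0,0.03,0,0,0,0],[0,0,0,0,0,0,0]]'
python3 - <<'E'
from h import *
go(.568,.327,.004,3.578)
E
```

```text
clock: 4.35
position: [0.5658, 0.3258, 0.0652]
tool_rot: [-3.141, -0.006, -2.705]
force: [-1.2, 0.6, 0.3]
grip_width: 0.0853
finger_force: 0.0
turn [-0.001 -0.006  0.001] shift [-0.0025  0.0002  0.0612] from [0.5658 0.3258 0.0652] t 4.35
```

```bash
python3 -m inch '[[0,0,0.03,0,0,0,0],[0,0,0.03,0,0,0,0],[0,0,0,0,0,0,0],[0,0,0,0,0,0,0.3],[0,0,0,0,0,0,0.5]]' 40
python3 -m inch '[[0,0,0,0,0,0,0.7],[0,0,0,0,0,0,1],[0,0,0,0,0,0,1],[0,0,0,0,0,0,1],[0,0,0,0,0,0,1]]' 40
```

```text
clock: 4.85
position: [0.5695, 0.3269, 0.0115]
tool_rot: [3.141, 0.003, -2.706]
force: [-0.0, -0.2, 0.7]
grip_width: 0.0587
finger_force: 0.0
clock: 5.35
position: [0.5685, 0.326, 0.0092]
tool_rot: [-3.142, 0.0, -2.706]
force: [0.9, -0.8, 0.4]
grip_width: -0.0001
finger_force: 0.0
```

Run:
```python
from h import *
cal=calibration("wrist"); save("w2.png",grab_frame("wrist"))
c=calibration("top"); im=grab_frame("top"); save("t2.png",cv2.resize(im[200:330,140:340],(800,520)))
o=telemetry.observe();print(o["position"],o["force"],o["grip_width"])
```

```text
[0.56845145 0.32594892 0.00908678] [ 0.20977818 -0.10050239  0.10707899] -0.0002592097799815501
```

View pics/w2.png

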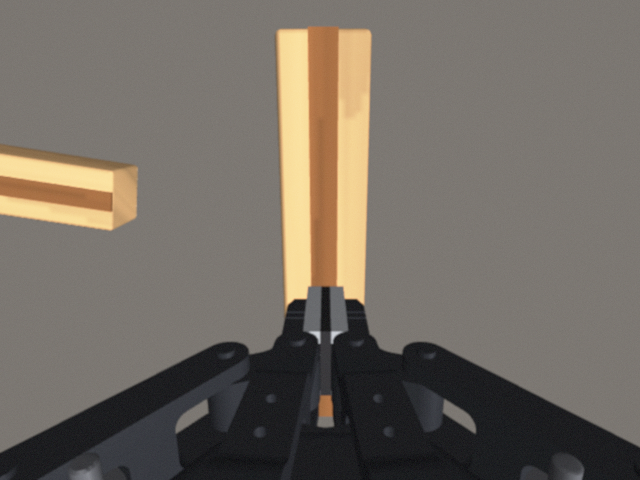

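Run:
```python
from h import *
cal=calibration("wrist")
for p in [(277,31),(370,31),(286,305),(364,305)]: print(np.round(atz("wrist",p,.03,cal),4))
t=telemetry.observe()
f=240/np.tan(np.radians(cal["fovy"])/2);M=np.linalg.inv(np.array(cal["pose"]))
for w in [t["position"],t["position"]+[0,0,.019]]:
    v=M@np.append(w,1); print(v[:2]/v[2]*f+[cal["cx"],cal["cy"]])
c=calibration("top"); grab_frame("top")
for r in outline_of("rail","top")[:4]:
    y,x=np.nonzero(r["region"])
    w=np.array([atz("top",p,.03,c)[:2] for p in zip(x,y)]).astype(np.float32)
    print(round(r["score"],2),[np.round(v,1) for v in cv2.minAreaRect(w*1000)])
```

```text
[0.4845 0.2708 0.03  ]
[0.4717 0.2984 0.03  ]
[0.5732 0.3123 0.03  ]
[0.5603 0.3402 0.03  ]
[322.72832265 287.22812785]
[322.46063067 306.17977028]
0.76 [array([457.5, 525.1]), array([213.8,  50.9]), np.float64(23.0)]
0.65 [array([546. , 308.4]), array([148.2,  36.1]), np.float64(24.2)]
0.64 [array([580.9, 176.6]), array([ 24.4, 111.9]), np.float64(15.3)]
0.45 [array([ 556.7, -133.3]), array([365.7, 205.6]), np.float64(60.0)]
```

View pics/t2.png

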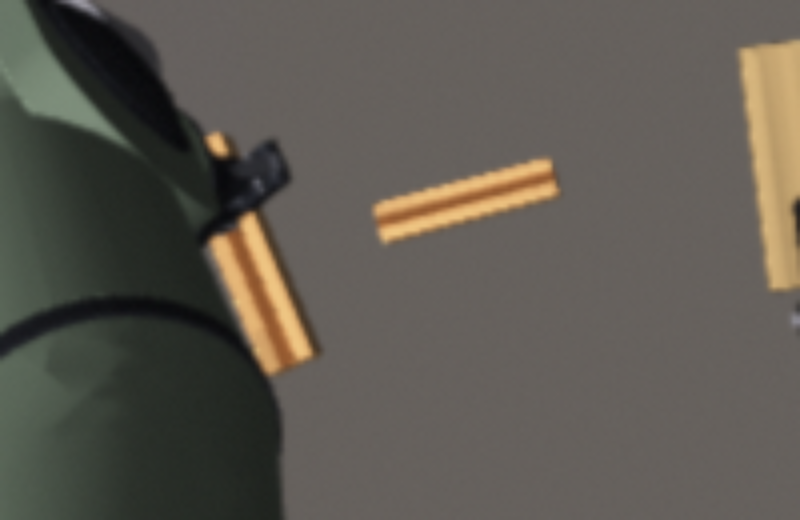

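```bash
python3 - <<'E'
from h import *
cal=calibration("wrist"); print(np.round(cal["pose"],3),cal["fovy"],cal["cx"],cal["cy"])
o=telemetry.observe();print({k:np.round(o[k],4) for k in("qpos","position","tool_rot","force","joint_efforts")})
E
python3 -m inch '[[0,0,-0.02,0,0,0,1],[0,0,-0.04,0,0,0,1],[0,0,-0.04,0,0,0,0.5],[0,0,0,0,0,0,0],[0,0,0,0,0,0,0]]'
python3 -m inch '[[0,0,0,0,0,0,0],[0,0,0,0,0,0,0]]'
python3 - <<'E'
from h import *
cal=calibration("wrist"); im=grab_frame("wrist"); save("w3.png",im)
print(np.round(cal["pose"],3)[:3,3])
for r in outline_of("rail","wrist")[:3]:
    y,x=np.nonzero(r["region"])
    w=np.array([atz("wrist",p,.03,cal)[:2] for p in zip(x,y)]).astype(np.float32)
    print(round(r["score"],2),r["rect"],[np.round(v,1) for v in cv2.minAreaRect(w*1000)])
E
```

```text
[[-0.421  0.872  0.25   0.503]
 [ 0.907  0.405  0.116  0.297]
 [ 0.     0.276 -0.961  0.174]
 [ 0.     0.     0.     1.   ]] 61.75616362773586 325.18003648963577 236.08313971133458
{'qpos': array([-0.5144,  0.8157, -0.1502,  1.6326,  0.1687,  0.7061,  1.2594]), 'position': array([0.5685, 0.326 , 0.0091]), 'tool_rot': array([-3.1416, -0.    , -2.7064]), 'force': array([-0.3349, -0.251 , -0.5282]), 'joint_efforts': array([ 6.30000e-03, -1.09188e+02, -7.27600e-01, -2.77834e+01,
        1.35000e-02,  4.10000e-03,  2.00000e-04])}
clock: 6.05
position: [0.5688, 0.3262, 0.1099]
tool_rot: [3.141, 0.002, -2.706]
force: [-0.3, -0.3, -0.8]
grip_width: 0.0433
finger_force: 0.0
clock: 6.25
position: [0.5679, 0.3257, 0.1079]
tool_rot: [-3.141, -0.002, -2.706]
force: [0.6, 1.1, -0.1]
grip_width: 0.0725
finger_force: 0.0
[0.503 0.297 0.273]
0.9 [6.6, 123.6, 206.3, 189.9] [array([576.3, 186.7]), array([ 25.8, 115.2]), np.float64(15.9)]
0.67 [585.6, 126.6, 640.0, 365.9] [array([504.7, 501.2]), array([165.5,  33.2]), np.float64(37.0)]
0.57 [295.3, 66.0, 353.6, 313.5] [array([545.8, 316. ]), array([150.5,  32.5]), np.float64(24.8)]
```

View pics/w3.png

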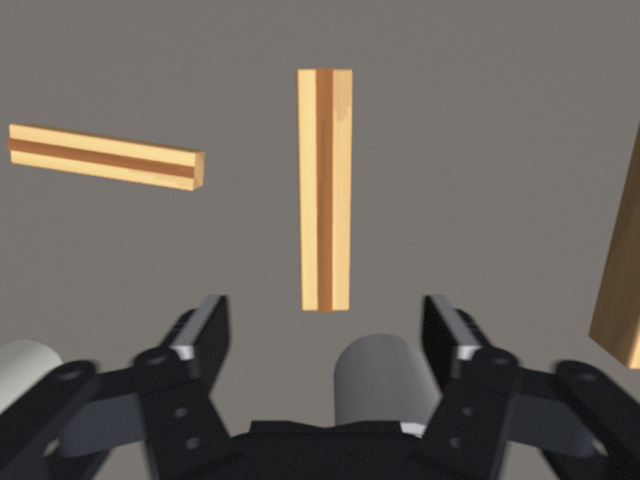

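Fingers shut fully at a reported TCP height of 9 mm without meeting the 30 mm high rail. In w2 (tip at row 287) the fingertips also appear in front of the rail's top, and the rail hasn't moved. So the real tips seem to sit higher than the reported TCP. I'll touch the rail top gently with shut fingers to measure the offset.

```bash
python3 -m inch '[[0,0,0.03,0,0,0,1],[0,0,0.03,0,0,0,1],[0,0,0.03,0,0,0,1],[0,0,0.005,0,0,0,1],[0,0,0,0,0,0,1]]'
python3 -m inch '[[0,0,0,0,0,0,1],[0,0,0,0,0,0,1]]'
python3 -m inch '[[0,0,0.003,0,0,0,1],[0,0,0,0,0,0,1]]'
python3 -m inch '[[0,0,0.002,0,0,0,1],[0,0,0,0,0,0,1]]'
```

```text
clock: 6.85
position: [0.568, 0.3258, 0.0135]
tool_rot: [-3.141, -0.002, -2.706]
force: [-0.1, -0.3, 0.4]
grip_width: 0.0119
finger_force: 0.0
clock: 7.05
position: [0.5693, 0.3265, 0.0157]
tool_rot: [3.141, 0.002, -2.707]
force: [-0.5, 0.5, 0.8]
grip_width: 0.0001
finger_force: 0.0
clock: 7.25
position: [0.5686, 0.326, 0.0114]
tool_rot: [-3.142, 0.0, -2.706]
force: [-0.0, 0.1, -0.4]
grip_width: 0.0001
finger_force: 0.0
clock: 7.45
position: [0.5684, 0.3259, 0.009]
tool_rot: [-3.142, -0.0, -2.706]
force: [0.3, 0.0, 0.4]
grip_width: -0.0
finger_force: 0.0
```

```bash
python3 -m inch '[[0,0,0.002,0,0,0,1],[0,0,0,0,0,0,1]]'
python3 -m inch '[[0,0,0.002,0,0,0,1],[0,0,0,0,0,0,1]]'
python3 -m inch '[[0,0,0.001,0,0,0,1],[0,0,0,0,0,0,1]]'
```

```text
clock: 7.65
position: [0.5686, 0.3261, 0.0079]
tool_rot: [-3.141, 0.0, -2.707]
force: [-4.1, -3.8, 15.5]
grip_width: 0.0003
finger_force: 7.6
clock: 7.85
position: [0.5687, 0.3261, 0.0077]
tool_rot: [-3.141, 0.001, -2.707]
force: [-14.9, -8.8, 46.3]
grip_width: -0.0002
finger_force: 22.9
clock: 8.05
position: [0.5687, 0.3261, 0.0077]
tool_rot: [-3.141, 0.001, -2.707]
force: [-19.2, -12.1, 60.2]
grip_width: 0.0
finger_force: 30.5
```

```bash
python3 -m inch '[[0,0,-0.03,0,0,0,1],[0,0,-0.03,0,0,0,0],[0,0,0,0,0,0,0],[0,0,0,0,0,0,0],[0,0,0,0,0,0,0]]'
python3 -m inch '[[0,0,0,0,0,0,0],[0,0,0,0,0,0,0]]'
```

```text
clock: 8.55
position: [0.568, 0.3257, 0.0632]
tool_rot: [-3.141, -0.001, -2.706]
force: [-0.4, 0.6, -0.0]
grip_width: 0.0583
finger_force: 0.0
clock: 8.75
position: [0.5681, 0.3258, 0.0633]
tool_rot: [-3.141, -0.001, -2.706]
force: [-0.1, -0.2, 0.7]
grip_width: 0.0846
finger_force: 0.0
```

```bash
python3 -m inch '[[0,0,0.03,0,0,0,0],[0,0,0.03,0,0,0,0],[0,0,0.01,0,0,0,0],[0,0,0.008,0,0,0,0],[0,0,0,0,0,0,0]]'
python3 -m inch '[[0,0,0,0,0,0,0.4],[0,0,0,0,0,0,0.6],[0,0,0,0,0,0,1],[0,0,0,0,0,0,1],[0,0,0,0,0,0,1]]' 40
python3 -m inch '[[0,0,0,0,0,0,1],[0,0,0,0,0,0,1]]'
```

```text
clock: 9.25
position: [0.5683, 0.3259, -0.0142]
tool_rot: [-3.142, -0.001, -2.706]
force: [-0.5, 0.4, 0.6]
grip_width: 0.0852
finger_force: 0.0
clock: 9.75
position: [0.5688, 0.3262, -0.0131]
tool_rot: [3.142, 0.001, -2.706]
force: [-2.0, -1.2, 5.9]
grip_width: 0.0314
finger_force: 40.4
clock: 9.95
position: [0.5688, 0.3262, -0.0131]
tool_rot: [3.142, 0.001, -2.706]
force: [-1.5, -1.8, 6.6]
grip_width: 0.0312
finger_force: 40.4
```

```bash
python3 -m inch '[[0,0,-0.02,0,0,0,1],[0,0,-0.04,0,0,0,1],[0,0,-0.04,0,0,0,1],[0,0,-0.04,0,0,0,1],[0,0,-0.03,0,0,0,1]]'
python3 -m inch '[[0,0,0,0,0,0.13,1],[0,0,0,0,0,0.12,1],[0,0,0,0,0,0,1]]'
python3 - <<'E'
from h import *
q=(.5324,-.1626,.16); go(*w2(q,139,140),.157,q[2]+np.pi)
E
```

```text
clock: 10.45
position: [0.5689, 0.3262, 0.1591]
tool_rot: [3.141, 0.002, -2.707]
force: [0.3, 0.1, -0.1]
grip_width: 0.031
finger_force: 39.9
clock: 10.75
position: [0.5684, 0.3261, 0.1565]
tool_rot: [-3.142, 0.001, -2.959]
force: [0.8, 0.8, -1.0]
grip_width: 0.0311
finger_force: 40.0
turn [-0.     0.001  0.023] shift [-0.0256 -0.3367 -0.0005] from [0.5684 0.3261 0.1565] t 10.75
```

```bash
python3 -m inch '[[0,-0.04,0,0,0,0,1],[0,-0.04,0,0,0,0,1],[-0.01,-0.04,0,0,0,0,1],[-0.01,-0.04,0,0,0,0,1],[0,-0.04,0,0,0,0,1]]'
python3 -m inch '[[0,-0.04,0,0,0,0,1],[0,-0.04,0,0,0,0,1],[-0.006,-0.035,0,0,0,0,1],[0,-0.02,0,0,0,0,1],[0,0,0,0,0,0,1]]'
python3 -m inch '[[0,0,0,0,0,0,1],[0,0,0,0,0,0,1]]'
cat >> h.py <<'E'
def look(fn,names):
    cal=calibration("wrist"); im=grab_frame("wrist"); save(fn,im)
    for k in names:
        for r in landmark_of(k,"wrist")[:2]: print(k,round(r["score"],2),np.round(r["xy"]),np.round(atz("wrist",r["xy"],(P.get(k) or (0,0,46))[2]/1000,cal),4))
    return cal
E
python3 - <<'E'
from h import *
cal=look("w4.png",["jaw_foot","seat","jaw","handle_grip","trigger_pull","clamp"])
print(fitclamp(["wrist"]),fitclamp(["wrist","top","scene"]))
np.save("cal4.npy",cal,allow_pickle=True)
E
```

```text
clock: 11.25
position: [0.6259, 0.1315, 0.156]
tool_rot: [-3.141, 0.0, -2.952]
force: [0.3, -0.0, -0.6]
grip_width: 0.0312
finger_force: 40.0
clock: 11.75
position: [0.6559, -0.0026, 0.1558]
tool_rot: [-3.14, -0.001, -2.957]
force: [0.8, -0.4, -1.0]
grip_width: 0.0311
finger_force: 40.0
clock: 11.95
position: [0.6555, 0.0028, 0.156]
tool_rot: [3.141, -0.0, -2.953]
force: [0.5, 0.9, -0.3]
grip_width: 0.0309
finger_force: 40.0
jaw_foot 0.91 [170.  72.] [ 0.5744 -0.1123  0.046 ]
seat 0.97 [205.  39.] [ 0.5489 -0.0978  0.03  ]
jaw 0.67 [264.  84.] [ 0.5701 -0.0528  0.046 ]
trigger_pull 0.17 [326. 237.] [0.6638 0.0062 0.045 ]
(array([ 0.63379831, -0.03809836,  3.06246984]), array([  0.,  35.,  46.,   0., -56., -46.])) (array([ 0.53112057, -0.15838358,  0.12512195]), array([  6.,   6.,   6.,   5.,  -4.,  -1.,   2., -12.,  -5.,  -5., -11.,
        -3.,   2.,  13.]))
```

View pics/w4.png

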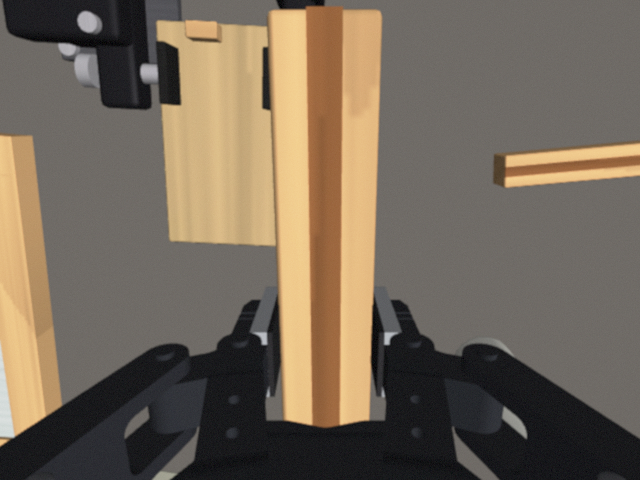

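Run:
```python
from h import *
cal=np.load("cal4.npy",allow_pickle=True).item()
A=lambda p,z:atz("wrist",p,z,cal)[:2]
n=A((170,241),.03); r=A((270,245.5),.03); f=A((159,45),.03)
a=r-n; print("yaw from end edge",np.arctan2(-a[0],a[1])); b=n-f; print("side edge",np.arctan2(b[1],b[0]))
for nm,p,z in [("corner172,30",(170,241),.03),("seat",(204,40),.03),("footA",(181,44),.058),("footB",(181,103),.058),("footlow",(181,103),.034),("jawA",(263,48),.058),("jawB",(263,108),.058)]: print(nm,np.round(A(p,z),4))
th=.13;
for th in(.12,.14,.16):
  c,s=np.cos(th),np.sin(th)
  for p,m in[((170,241),(172,30)),((204,40),(32,61))]:
    w=A(p,.03); print(th,p,w-[(c*m[0]-s*m[1])/1000,(s*m[0]+c*m[1])/1000])
```

```text
yaw from end edge 0.14002516636822515
side edge 0.13468620093569236
corner172,30 [ 0.693  -0.1089]
seat [ 0.5496 -0.0981]
footA [ 0.5577 -0.103 ]
footB [ 0.5914 -0.1   ]
footlow [ 0.592  -0.1082]
jawA [ 0.5508 -0.0543]
jawB [ 0.5848 -0.0493]
0.12 (170, 241) [ 0.5258751  -0.15924488]
0.12 (204, 40) [ 0.52508903 -0.16249479]
0.14 (170, 241) [ 0.52691596 -0.16257802]
0.14 (204, 40) [ 0.52638168 -0.16297123]
0.16 (170, 241) [ 0.52802327 -0.16588967]
0.16 (204, 40) [ 0.5276836  -0.16342172]
```

w4 shows the bed corner at (170,241), the stop at (204,40), the foot face at column 181 and the jaw pad face at column 263. The bed edges and seat agree on a clamp pose of (0.5266, -0.1628, yaw 0.14), with the foot at y≈45 and the jaw at y≈104. The rail is held straight.

Run:
```python
from h import *
cal=np.load("cal4.npy",allow_pickle=True).item()
e=atz("wrist",(325,11),.199,cal)[:2]; print("near end to TCP",np.linalg.norm(e-[.6555,.0028]))
q=(.5266,-.1628,.14)
go(*w2(q,137,68),.157,.14+np.pi); go(*w2(q,137,68),.018,.14+np.pi)
```

```text
near end to TCP 0.10024229394490558
turn [-0.    -0.     0.045] shift [ 0.0138 -0.0767 -0.0009] from [0.6557 0.0015 0.1561] t 13.5
turn [-0.    -0.     0.045] shift [ 0.0138 -0.0767  0.1381] from [0.6557 0.0015 0.1561] t 13.5
```

```bash
python3 -m inch '[[0,0,0,0,0,0.045,1],[0.014,-0.04,0,0,0,0,1],[0,-0.036,0,0,0,0,1],[0,0,0.03,0,0,0,1],[0,0,0.03,0,0,0,1]]'
python3 -m inch '[[0,0,0.03,0,0,0,1],[0,0,0,0,0,0,1],[0,0,0,0,0,0,1]]'
python3 - <<'E'
from h import *
q=(.5266,-.1628,.14)
go(*w2(q,137,68),.018,.14+np.pi)
E
```

```text
clock: 14.0
position: [0.653, -0.0773, 0.0961]
tool_rot: [-3.141, 0.002, -3.004]
force: [0.3, 0.5, -0.9]
grip_width: 0.0312
finger_force: 40.1
clock: 14.3
position: [0.6526, -0.0757, 0.0667]
tool_rot: [3.142, -0.0, -3.001]
force: [-0.1, -0.3, 0.3]
grip_width: 0.0314
finger_force: 40.0
turn [ 0. -0.  0.] shift [-0.0001 -0.0007  0.0487] from [ 0.6526 -0.0757  0.0667] t 14.3
```

```bash
python3 -m inch '[[0,0,0.03,0,0,0,1],[0,0,0.012,0,0,0,1],[0,0,0.004,0,0,0,1],[0,0,0,0,0,0,1],[0,0,0,0,0,0,1]]'
python3 -m inch '[[0,-0.003,0,0,0,0,1],[0,0,0,0,0,0,1],[0,0,0,0,0,0,1]]'
python3 -m inch '[[0,-0.001,0,0,0,0,1],[0,0,0,0,0,0,1]]'
python3 - <<'E'
from h import *
q=(.5266,-.1628,.14)
cal=look("w5.png",[])
go(*w2(q,137,64),.018,.14+np.pi)
E
```

```text
clock: 14.8
position: [0.6531, -0.0758, 0.0213]
tool_rot: [-3.141, 0.001, -3.002]
force: [0.7, 0.1, -0.8]
grip_width: 0.0313
finger_force: 40.0
clock: 15.1
position: [0.6531, -0.0789, 0.0205]
tool_rot: [-3.141, 0.0, -3.002]
force: [-0.1, 0.4, -2.0]
grip_width: 0.0312
finger_force: 40.0
clock: 15.3
position: [0.653, -0.0798, 0.0201]
tool_rot: [-3.142, 0.0, -3.001]
force: [0.3, -0.2, -1.0]
grip_width: 0.0312
finger_force: 40.0
turn [-0. -0.  0.] shift [-0.0002 -0.0006  0.0021] from [ 0.653  -0.0797  0.0201] t 15.35
```

View pics/w5.png

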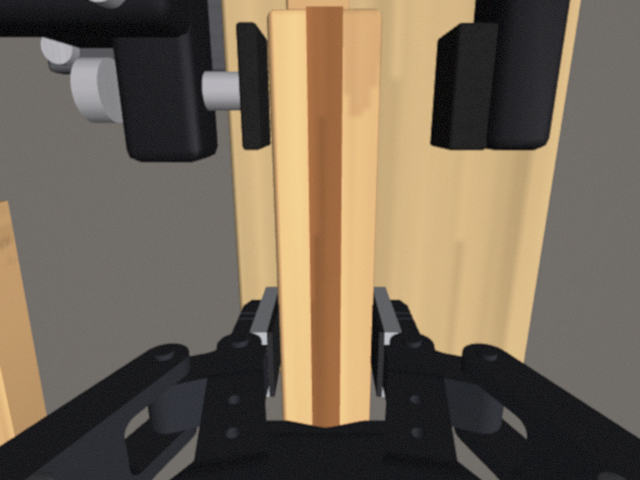

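The rail sits between the pads. The foot face is at column 269 and the rail's edge at column 272, a gap of about 1 mm. The stop is just behind the near end, and the jaw pad is at column 433. Next I lower the last 2 mm and release.

```bash
python3 -m inch '[[0,0,0.002,0,0,0,1],[0,0,0,0,0,0,1],[0,0,0,0,0,0,1]]'
python3 -m inch '[[0,0,0.001,0,0,0,1],[0,0,0,0,0,0,1]]'
```

```text
clock: 15.65
position: [0.6529, -0.0796, 0.018]
tool_rot: [3.142, -0.0, -3.001]
force: [-0.1, -0.2, -0.2]
grip_width: 0.0313
finger_force: 40.0
clock: 15.85
position: [0.653, -0.0797, 0.017]
tool_rot: [3.142, -0.0, -3.001]
force: [0.4, 0.6, -0.6]
grip_width: 0.0313
finger_force: 40.0
```

```bash
python3 -m inch '[[0,0,0.001,0,0,0,1],[0,0,0,0,0,0,1]]'
python3 -m inch '[[0,0,0,0,0,0,0.5],[0,0,0,0,0,0,0.3],[0,0,0,0,0,0,0],[0,0,0,0,0,0,0],[0,0,0,0,0,0,0]]'
python3 -m inch '[[0,0,-0.02,0,0,0,0],[0,0,-0.04,0,0,0,0],[0,0,-0.04,0,0,0,0],[0,0,-0.04,0,0,0,0],[0,0,0,0,0,0,0]]'
python3 - <<'E'
from h import *
cal=look("w6.png",["jaw_foot","jaw","seat"])
for r in outline_of("rail","wrist")[:2]:
    y,x=np.nonzero(r["region"])
    w=np.array([atz("wrist",p,.06,cal)[:2] for p in zip(x,y)]).astype(np.float32)
    print(round(r["score"],2),r["rect"],[np.round(v,1) for v in cv2.minAreaRect(w*1000)])
q=(.5266,-.1628,.14)
print("nominal rail centre",w2(q,112,64))
go(*w2(q,-51,63),.1,.14+np.pi)
E
```

```text
clock: 16.05
position: [0.653, -0.0797, 0.0169]
tool_rot: [-3.142, 0.0, -3.002]
force: [-4.2, 0.4, 13.0]
grip_width: 0.031
finger_force: 41.6
clock: 16.55
position: [0.653, -0.0797, 0.016]
tool_rot: [-3.142, -0.0, -3.001]
force: [0.9, -0.3, -0.0]
grip_width: 0.0854
finger_force: 0.0
clock: 17.05
position: [0.6557, -0.08, 0.1617]
tool_rot: [-3.14, 0.008, -3.002]
force: [0.7, 0.2, -0.7]
grip_width: 0.0851
finger_force: 0.0
jaw_foot 0.92 [293. 100.] [ 0.5755 -0.1119  0.046 ]
jaw 0.85 [384. 104.] [ 0.5693 -0.0518  0.046 ]
seat 0.71 [317.  67.] [ 0.5514 -0.0996  0.03  ]
0.92 [586.1, 152.0, 640.0, 193.6] [array([591.8, 105. ]), array([24.1, 33.3]), np.float64(15.5)]
0.88 [300.8, 63.8, 354.5, 294.0] [array([627.8, -82.4]), array([150.5,  33.1]), np.float64(8.3)]
nominal rail centre (np.float64(0.6285734322385842), np.float64(-0.08379734740223674))
turn [ 0.    -0.002  0.   ] shift [ 0.1871 -0.0018  0.0548] from [ 0.6523 -0.0796  0.1548] t 17.3
```

View pics/w6.png

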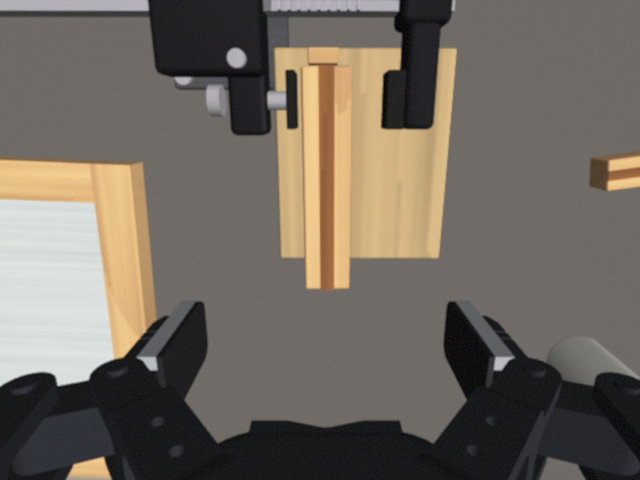

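w6 shows the rail flat on the bed along the jaws. Its near end is just by the stop (row 66), and both jaw pads (columns 296 and 384) are beside it. Now I move to the trigger, with the open fingers straddling the handle and trigger so the +y pad can pull the trigger.

```bash
python3 - <<'E'
from h import *
q=(.5266,-.1628,.14)
go(*w2(q,-51,-3),.13,.14+np.pi)
E
python3 -m inch '[[0.04,-0.015,0,0,0,0,0],[0.04,-0.015,0,0,0,0,0],[0.04,-0.015,0,0,0,0,0],[0.04,-0.015,0,0,0,0,0],[0.025,-0.007,0.01,0,0,0,0]]'
python3 -m inch '[[0,0,0,0,0,0,0],[0,0,0,0,0,0,0],[0,0,0,0,0,0,0]]'
python3 - <<'E'
from h import *
q=(.5266,-.1628,.14)
go(*w2(q,-51,-3),-.006,.14+np.pi)
cal=look("w7.png",["handle_grip","trigger_pull"]); print([w2(q,-51,y) for y in(-22,25)])
E
```

```text
turn [ 0.    -0.002  0.   ] shift [ 0.1871 -0.0678  0.0248] from [ 0.6523 -0.0796  0.1548] t 17.3
clock: 17.8
position: [0.4766, -0.1736, 0.146]
tool_rot: [-3.141, -0.001, -3.004]
force: [1.1, -0.1, 0.5]
grip_width: 0.0852
finger_force: 0.0
clock: 18.1
position: [0.4799, -0.1713, 0.1458]
tool_rot: [3.141, -0.0, -3.001]
force: [0.3, -0.3, 0.4]
grip_width: 0.0855
finger_force: 0.0
turn [ 0.    -0.     0.001] shift [ 0.0036 -0.0011  0.1518] from [ 0.4799 -0.1713  0.1458] t 18.1
handle_grip 0.8 [291. 224.] [ 0.4797 -0.1939  0.045 ]
trigger_pull 0.88 [364. 226.] [ 0.4739 -0.1442  0.045 ]
[(np.float64(0.4791689327153287), np.float64(-0.19170145076353406)), (np.float64(0.47261040632704954), np.float64(-0.14516129894154012))]
```

```bash
python3 -m inch '[[0.004,-0.001,0.03,0,0,0,0],[0,0,0.04,0,0,0,0],[0,0,0.03,0,0,0,0],[0,0,0,0,0,0,0],[0,0,0,0,0,0,0]]'
python3 -m inch '[[0,0,0.02,0,0,0,0],[0,0,0.02,0,0,0,0],[0,0,0.01,0,0,0,0],[0,0,0,0,0,0,0],[0,0,0,0,0,0,0]]'
python3 - <<'E'
from h import *
q=(.5266,-.1628,.14)
go(*w2(q,-51,-3),-.006,.14+np.pi)
save("w8.png",grab_frame("wrist"))
E
```

```text
clock: 18.75
position: [0.4756, -0.1732, 0.0465]
tool_rot: [3.141, -0.001, -3.001]
force: [-0.1, -0.1, 1.0]
grip_width: 0.0855
finger_force: 0.0
clock: 19.25
position: [0.476, -0.1736, -0.0028]
tool_rot: [-3.141, 0.001, -3.001]
force: [-0.3, -0.4, 0.4]
grip_width: 0.0856
finger_force: 0.0
turn [-0.     0.001  0.   ] shift [-0.0006  0.0006  0.0032] from [ 0.476  -0.1736 -0.0028] t 19.25
```

View pics/w8.png

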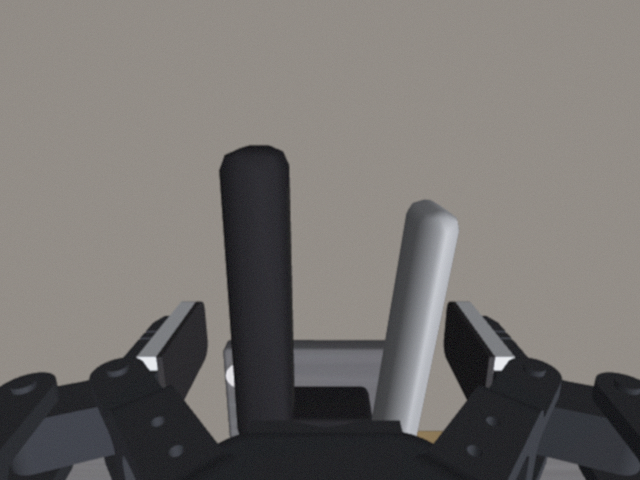

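w8 shows the handle (column 260) and the trigger (column 420) between the open pads (columns 205 and 447), as planned. Next is a slow first stroke to learn the contact point and forces.

```bash
python3 -m inch '[[0,0,0.005,0,0,0,0],[0,-0.005,0,0,0,0,0],[0,0,0,0,0,0,0]]' | sed -n '2p;4p'
python3 -m inch '[[0,-0.003,0,0,0,0,0],[0,0,0,0,0,0,0]]'| sed -n '2p;4p;6p'
python3 -m inch '[[0,-0.003,0,0,0,0,0],[0,0,0,0,0,0,0]]'| sed -n '2p;4p;6p'
python3 -m inch '[[0,-0.003,0,0,0,0,0],[0,0,0,0,0,0,0]]'| sed -n '2p;4p;6p'
```

```text
position: [0.4761, -0.1792, -0.0088]
force: [-0.4, -0.1, 0.1]
position: [0.4765, -0.1817, -0.0088]
force: [0.4, -0.2, -0.2]
finger_force: 0.0
position: [0.4766, -0.1844, -0.0089]
force: [-2.0, 1.3, 0.2]
finger_force: 1.1
position: [0.4771, -0.1875, -0.009]
force: [-2.3, 1.4, -0.0]
finger_force: 1.2
```

```bash
python3 -m inch '[[0,-0.004,0,0,0,0,0],[0,0,0,0,0,0,0]]'| sed -n '2p;4p;6p'
python3 -m inch '[[0,-0.004,0,0,0,0,0],[0,0,0,0,0,0,0]]'| sed -n '2p;4p;6p'
python3 -m inch '[[0,-0.003,0,0,0,0,0],[0,0,0,0,0,0,0]]'| sed -n '2p;4p;6p'
```

```text
position: [0.4777, -0.1917, -0.009]
force: [-1.6, 2.3, -0.8]
finger_force: 1.2
position: [0.4783, -0.1955, -0.009]
force: [-3.1, 2.6, -0.3]
finger_force: 1.4
position: [0.4786, -0.1982, -0.009]
force: [-3.8, 3.3, 0.7]
finger_force: 1.7
```

```bash
python3 -m inch '[[0,-0.002,0,0,0,0,0],[0,0,0,0,0,0,0]]'| sed -n '2p;4p;6p'
python3 -m inch '[[0,0.01,0,0,0,0,0],[0,0.01,0,0,0,0,0],[0,0.003,0,0,0,0,0],[0,0,0,0,0,0,0]]'| sed -n '2p;4p;6p'
cat >> h.py <<'E'
def jawy():
    q=(.5266,-.1628,.14); C=np.cos(q[2]);S=np.sin(q[2])
    for c in("top","scene"):
        cal=calibration(c); grab_frame(c)
        for k in("jaw","jaw_foot","trigger_pull"):
            for r in landmark_of(k,c)[:1]:
                d=atz(c,r["xy"],.046,cal)[:2]-q[:2]; print(c,k,round(r["score"],2),np.round([1000*(C*d[0]+S*d[1]),1000*(C*d[1]-S*d[0])],1))
E
python3 -c "from h import *; jawy()"
```

```text
position: [0.479, -0.2001, -0.009]
force: [-3.6, 3.4, -0.2]
finger_force: 1.9
position: [0.4762, -0.1765, -0.0088]
force: [0.9, 0.1, 0.3]
finger_force: 0.0
top jaw 0.78 [51.2 98.5]
top jaw_foot 0.94 [57.9 43.4]
top trigger_pull 0.5 [-42.9  13.9]
scene jaw 0.64 [ 57.2 110. ]
scene jaw_foot 0.73 [64.5 43.2]
scene trigger_pull 0.65 [-38.8  30.2]
```

```bash
python3 -m inch '[[0,-0.008,0,0,0,0,0],[0,-0.008,0,0,0,0,0],[0,-0.008,0,0,0,0,0],[0,0,0,0,0,0,0],[0,0,0,0,0,0,0]]'| sed -n '2p;4p;6p'
python3 -m inch '[[0,0.008,0,0,0,0,0],[0,0.008,0,0,0,0,0],[0,0.008,0,0,0,0,0],[0,0,0,0,0,0,0],[0,0,0,0,0,0,0]]'| sed -n '2p;4p;6p'
python3 -m inch '[[0,-0.008,0,0,0,0,0],[0,-0.008,0,0,0,0,0],[0,0,0,0,0,0,0]]'| sed -n '2p;4p;6p'
```

```text
position: [0.4786, -0.2012, -0.0091]
force: [-3.3, 6.2, 2.8]
finger_force: 3.5
position: [0.4761, -0.1773, -0.0088]
force: [0.8, -0.2, 0.4]
finger_force: 0.0
position: [0.4779, -0.195, -0.009]
force: [-2.5, 2.3, -0.0]
finger_force: 1.0
```

```bash
python3 -m inch '[[0,-0.003,0,0,0,0,0],[0,0,0,0,0,0,0]]'| sed -n '2p;4p;6p'
python3 -m inch '[[0,-0.002,0,0,0,0,0],[0,0,0,0,0,0,0]]'| sed -n '2p;4p;6p'
python3 -m inch '[[0,0.008,0,0,0,0,0],[0,0.008,0,0,0,0,0],[0,0.007,0,0,0,0,0],[0,0,0,0,0,0,0],[0,0,0,0,0,0,0]]'| sed -n '2p;4p;6p'
python3 -c "from h import *; jawy()"
python3 -m inch '[[0,-0.008,0,0,0,0,0],[0,-0.004,0,0,0,0,0],[0,0,0,0,0,0,0]]'| sed -n '2p;4p;6p'
python3 -m inch '[[0,-0.004,0,0,0,0,0],[0,0,0,0,0,0,0]]'| sed -n '2p;4p;6p'
```

```text
position: [0.4783, -0.1965, -0.009]
force: [-2.3, 3.4, 0.0]
finger_force: 1.4
position: [0.4786, -0.1981, -0.009]
force: [-3.4, 2.7, -0.1]
finger_force: 1.8
position: [0.4759, -0.1753, -0.0088]
force: [0.6, 0.4, -0.3]
finger_force: 0.0
top jaw 0.98 [56.7 84. ]
top jaw_foot 0.69 [59.1 39.4]
top trigger_pull 0.45 [-46.9  24. ]
scene jaw 0.65 [67.3 89.4]
scene jaw_foot 0.62 [58.6 45.6]
scene trigger_pull 0.63 [-45.6  23. ]
position: [0.4771, -0.1881, -0.009]
force: [-2.3, 2.2, 0.5]
finger_force: 0.9
position: [0.4777, -0.1917, -0.009]
force: [-2.1, 2.0, 1.4]
finger_force: 1.1
```

```bash
python3 -m inch '[[0,-0.004,0,0,0,0,0],[0,0,0,0,0,0,0]]'| sed -n '2p;4p;6p'
python3 -m inch '[[0,-0.004,0,0,0,0,0],[0,0,0,0,0,0,0],[0,0,0,0,0,0,0]]'| sed -n '2p;4p;6p'
python3 -m inch '[[0,0.008,0,0,0,0,0],[0,0.008,0,0,0,0,0],[0,0.008,0,0,0,0,0],[0,0,0,0,0,0,0],[0,0,0,0,0,0,0]]'| sed -n '2p;4p;6p'
python3 -m inch '[[0,-0.008,0,0,0,0,0],[0,-0.003,0,0,0,0,0],[0,0,0,0,0,0,0]]'| sed -n '2p;4p;6p'
python3 -m inch '[[0,-0.002,0,0,0,0,0],[0,0,0,0,0,0,0]]'| sed -n '2p;4p;6p'
python3 -m inch '[[0,-0.002,0,0,0,0,0],[0,0,0,0,0,0,0]]'| sed -n '2p;4p;6p'
```

```text
position: [0.4781, -0.1954, -0.009]
force: [-2.7, 2.3, 0.8]
finger_force: 1.5
position: [0.4789, -0.199, -0.009]
force: [-3.6, 2.9, 0.1]
finger_force: 1.5
position: [0.4759, -0.1752, -0.0088]
force: [-0.1, -1.2, 0.1]
finger_force: 0.0
position: [0.477, -0.1871, -0.009]
force: [-1.7, 2.1, 1.2]
finger_force: 1.1
position: [0.4771, -0.1884, -0.009]
force: [-1.9, 3.2, 1.4]
finger_force: 1.6
position: [0.4774, -0.1902, -0.009]
force: [-4.1, 2.6, 0.5]
finger_force: 1.8
```

```bash
python3 -m inch '[[0,-0.002,0,0,0,0,0],[0,0,0,0,0,0,0]]'| sed -n '2p;4p;6p'
python3 -m inch '[[0,-0.002,0,0,0,0,0],[0,0,0,0,0,0,0]]'| sed -n '2p;4p;6p'
python3 -m inch '[[0,-0.002,0,0,0,0,0],[0,0,0,0,0,0,0]]'| sed -n '2p;4p;6p'
```

```text
position: [0.4776, -0.1921, -0.009]
force: [-4.0, 4.1, 1.2]
finger_force: 2.3
position: [0.4777, -0.1937, -0.0091]
force: [-5.1, 5.6, 2.6]
finger_force: 3.3
position: [0.4779, -0.1954, -0.0091]
force: [-6.0, 6.9, 2.7]
finger_force: 4.2
```

The jaw is now gripping, and force is rising about 0.9 N per mm, as expected for the pad. I continue in small steps.

```bash
python3 -m inch '[[0,-0.002,0,0,0,0,0],[0,0,0,0,0,0,0]]'| sed -n '2p;4p;6p'
python3 -m inch '[[0,-0.002,0,0,0,0,0],[0,0,0,0,0,0,0]]'| sed -n '2p;4p;6p'
```

```text
position: [0.4781, -0.1971, -0.0091]
force: [-6.6, 8.8, 2.9]
finger_force: 5.0
position: [0.4783, -0.1988, -0.0091]
force: [-6.8, 9.7, 3.7]
finger_force: 5.8
```

```bash
python3 -m inch '[[0,0.008,0,0,0,0,0],[0,0.008,0,0,0,0,0],[0,0.008,0,0,0,0,0],[0,0,0,0,0,0,0],[0,0,0,0,0,0,0]]'| sed -n '2p;4p;6p'
python3 -m inch '[[0,-0.008,0,0,0,0,0],[0,-0.001,0,0,0,0,0],[0,0,0,0,0,0,0]]'| sed -n '2p;4p;6p'
python3 -m inch '[[0,-0.002,0,0,0,0,0],[0,0,0,0,0,0,0]]'| sed -n '2p;4p;6p'
```

```text
position: [0.4761, -0.1764, -0.0088]
force: [-0.7, -0.2, 0.3]
finger_force: 0.0
position: [0.4768, -0.1857, -0.009]
force: [-2.1, 4.2, 3.7]
finger_force: 2.5
position: [0.4769, -0.1873, -0.009]
force: [-3.7, 6.7, 3.6]
finger_force: 3.6
```

```bash
python3 -m inch '[[0,-0.0015,0,0,0,0,0],[0,0,0,0,0,0,0]]'| sed -n '2p;4p;6p'
```

```text
position: [0.4769, -0.1884, -0.009]
force: [-3.9, 8.7, 4.0]
finger_force: 4.4
```

```bash
python3 -m inch '[[0,-0.002,0,0,0,0,0],[0,0,0,0,0,0,0]]'| sed -n '2p;4p;6p'
python3 -m inch '[[0,-0.0015,0,0,0,0,0],[0,0,0,0,0,0,0]]'| sed -n '2p;4p;6p'
```

```text
position: [0.4769, -0.1903, -0.0091]
force: [-4.6, 9.3, 5.9]
finger_force: 5.0
position: [0.477, -0.1916, -0.0091]
force: [-6.1, 10.6, 7.4]
finger_force: 5.5
```

```bash
python3 -m inch '[[0,-0.0015,0,0,0,0,0],[0,0,0,0,0,0,0]]'| sed -n '2p;4p;6p'
python3 -m inch '[[0,-0.001,0,0,0,0,0],[0,0,0,0,0,0,0],[0,0,0,0,0,0,0]]'| sed -n '2p;4p;6p'
```

```text
position: [0.4771, -0.1928, -0.0091]
force: [-6.5, 11.6, 7.8]
finger_force: 6.4
position: [0.4772, -0.1935, -0.0091]
force: [-6.5, 13.1, 7.4]
finger_force: 7.2
```

The trigger is clearly stiff now at about 14 N mid-travel, well short of its stop. I release it and retreat.

```bash
python3 -m inch '[[0,0.006,0,0,0,0,0],[0,0.006,0,0,0,0,0],[0,0.006,0,0,0,0,0],[0,0,0,0,0,0,0],[0,0,0,0,0,0,0]]'| sed -n '2p;4p;6p'
python3 -m inch '[[0,0,-0.03,0,0,0,0],[0,0,-0.04,0,0,0,0],[0,0,-0.04,0,0,0,0],[0,0,-0.04,0,0,0,0],[0,0,-0.04,0,0,0,0]]'| sed -n '2p;4p;6p'
python3 -m inch '[[-0.04,0.03,0,0,0,0,0],[-0.04,0.03,0,0,0,0,0],[-0.04,0.02,0,0,0,0,0],[-0.04,0,0,0,0,0,0],[0,0,0,0,0,0,0]]'| sed -n '1,2p;4p;6p'
python3 - <<'E'
from h import *
cal=look("w9.png",["jaw_foot","jaw","seat"])
for r in outline_of("rail","wrist")[:3]:
    y,x=np.nonzero(r["region"])
    w=np.array([atz("wrist",p,.06,cal)[:2] for p in zip(x,y)]).astype(np.float32)
    print(round(r["score"],2),[np.round(v,1) for v in cv2.minAreaRect(w*1000)])
E
```

```text
position: [0.476, -0.1771, -0.0088]
force: [-0.9, -0.2, -0.1]
finger_force: 0.0
position: [0.4756, -0.1773, 0.183]
force: [-0.1, 0.3, -0.0]
finger_force: 0.0
clock: 31.2
position: [0.6266, -0.0734, 0.1804]
force: [-2.1, -0.2, -1.0]
finger_force: 0.0
jaw_foot 0.9 [280. 144.] [ 0.5763 -0.1127  0.046 ]
jaw_foot 0.42 [308. 215.] [ 0.6265 -0.0862  0.046 ]
jaw 0.81 [321. 143.] [ 0.5718 -0.0834  0.046 ]
seat 0.81 [307. 111.] [ 0.551  -0.0971  0.03  ]
0.73 [array([584. , 121.3]), array([25.5, 58.8]), np.float64(16.1)]
0.66 [array([628.5, -86. ]), array([150.4,  32.7]), np.float64(8.2)]
```

View pics/w9.png

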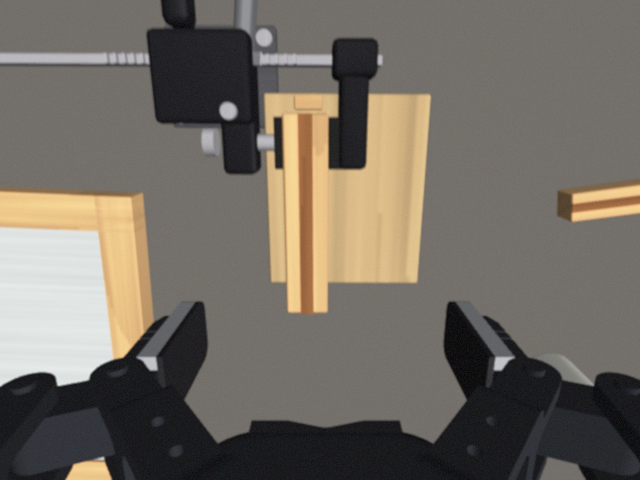

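w9 shows the rail gripped between the foot (column 280) and the jaw pad (column 330), straight, with its end close to the stop (row 111). The trigger is released and the gripper is well clear.

```bash
python3 -c "from h import *; print(bot.job_done())"
```

```text
the job is handed in; nothing more can be done
None
```

The rail is clamped flat against the stop at an estimated 15–27 N, the trigger is released, and the job is handed in at about 31 s; one slip was a finger-height check that pressed the fingertips on the rail's top with about 60 N before I backed off, and the last pictures show no mark or shift.

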